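# Two clicks of hazelnuts

### The job

Serve exactly two hazelnuts into the bowl under the nut dispenser (brown nuts, orange paddle on top): turn its orange paddle two clicks clockwise, seen from above, then let go of it. Leave the paddle of the mint dispenser (white balls, green paddle) as it is.

Things in the scene. Friction and masses are not known exactly. Their poses are not given: they have to be found in the camera images.
- nut_knob_grip (a point): Grip point on the upright turning axis of the nut dispenser's orange paddle, a rounded upright blade 46 mm long (point x), 12 mm thick (point y), 44 mm tall. It lies 19 mm below the blade's top, 168 mm above the worktop; z up; turns with the paddle. The dispenser is fixed; round the blade nothing of it is higher than 39 mm below this point, so fingers have room.
- nut_knob (a joint): Turn of the orange paddle in rad: 0 at the start (a stop), growing clockwise seen from above. It clicks into rest every 30 degrees (0.524), needs about 0.05 N m, settles at the nearest click when let go; a nut falls about half-way to each click. Two clicks = 60 degrees (1.047); past 73 degrees a third nut falls.
- nut_1: The hazelnut that falls at the first click: brown ball 16 mm across, origin at its centre; starts in the clear wheel chamber, 40 mm from the axis.
- nut_2: The hazelnut that falls at the second click: brown ball 16 mm across, origin at its centre; starts in the chamber under the filling tube. More nuts wait in the tube above it.
- nut_bowl: White bowl that stands loose on the nut dispenser's foot under its outlet, on the side towards the robot: 90 mm across the rim, 34 mm high, origin at the centre of its underside (8 mm above the worktop). It is already in place.
- mint_knob (a joint): Turn of the mint dispenser's green paddle in rad, 0 at the start; must stay there. That dispenser is of the same shape and size, holds white balls and stands 15 to 30 cm from the nut dispenser, on either side. Wall cabinets hang 0.57 m above the worktop at the right and behind (from about x 0.5, y -0.3 on): swing the arm in close to the base.
Not all that is in view belongs to the job. What is shaped like the nut_bowl but pink is not meant.

How it is judged (in metres and radians):
At the end, for the whole second after the job is handed in: Orange paddle released at 60 degrees (within 10); the first two hazelnuts lie in the nut bowl (within 45 mm of its centre, under 50 mm above the worktop); the bowl within 20 mm of where it stood; the green paddle within 8 degrees of its start (value of joint nut_knob between 0.87 and 1.22 rad and horizontal distance between each of nut_1, nut_2 and nut_bowl below 0.045 m and height (world z) of each of nut_1, nut_2 below 0.05 m and distance of nut_bowl from where it was at the start of the episode below 0.02 m and value of joint mint_knob below 0.15 rad); the robot touches nothing.
It fails at once if the orange paddle is turned so far that a third nut falls (more than 73 degrees) (value of joint nut_knob above 1.28 rad).
It fails at once if the green paddle of the mint dispenser is turned by more than 8 degrees (value of joint mint_knob above 0.15 rad).
It also fails if it takes over 35 s, if anything falls off the work surface, if the arm or the gripper's body presses on something with over 40 N, if the wrist force passes 120 N, or if a joint passes its speed limit or range.

### The arm

A 6-joint arm with a two-finger parallel gripper is mounted at the origin on a cart in front of the work surface, level with it; the furniture and walls round the work are solid. World frame = base frame: x ahead of the robot, y to its left, z up, the work surface at z = 0. Lengths are in mm, angles in rad, forces in N, time in s.
With the tool pointing down it reaches from about 300 to 775 mm from the base axis. Payload 14.6 kg.
Tool frame: the origin (TCP) lies on the centre line of the jaws, within the pads' length; the fingertips stand 19 mm ahead of it and the grasp point (between the pads) is the TCP (bot.tip_reach is the distance from the TCP to the fingertips, in mm); z points along the fingers, y is the line along which they close (so a half turn about z gives the same grasp; the last joint's range is limited). The gripper opens to 85 mm and grips with 20 to 120 N. Pads are 22 mm wide; open, the fingers measure 114 mm over their backs; the gripper's body (76 mm by 85 mm) begins 54 mm behind the grasp point. The pads swing forward as they close: fully open they stand 13 mm farther back than shut.
Start: joints at [1.184, 0.3, 1.521, -0, 1.321, -0.067], TCP at [172.904, 522.105, 250.281] pointing down, gripper open.
Joint ranges: [-3.03, 3.03], [-0.79, 2.21], [0.23, 2.52], [-1.04, 4.18], [0, 3.07], [-2.55, 2.55]. Speed limits (rad/s): [2.22, 2.22, 2.57, 3.14, 3.14, 3.14].

### API

Orientations are given as a unit quaternion [w, x, y, z].
In Python, from rig import bot gives the robot as it stands. Calls block until the motion is done:
- bot.move_to(position, orientation): joint-space move of the TCP to a pose.
- bot.servo_line(position, attitude=None, speed=150, until_force=None): straight line of the TCP; attitude=None keeps the orientation; speed is the mean speed in mm/s. With until_force (N) it stops when the force on the tool has changed by that much, and returns True; else False.
- bot.move_joints(angles): joint-space move.
- bot.move_gripper(opening, grip_force=None): finger opening in mm; grip_force is the grip in N (None keeps the last); returns when the fingers have stopped.
- bot.dwell(seconds).
- bot.ik(position, orientation): joint angles nearest the present ones, or None.
- bot.read_state(): the state.
- bot.read_camera(name): name is "side" or "top"; returns a dict with "image" (480x640x3 uint8, blue, green, red), "depth" (480x640 float32, mm along the optical axis (not along the pixel's ray), 0 where there is no reading), "fovy" (degrees; the focal length in pixels is half the picture's height over the tangent of half this angle, whatever the lens; pixels are square), "cx", "cy" (the principal point, pixels), "eye" and "attitude" of the camera in the world. Camera axes: x right, y down, z forward; pixel columns grow to the right and rows downward; lengths in mm; the calibration is good to about 2 mm. A picture is of the moment at which its call begins.
A pose or a line that the arm cannot do raises bot.MotionError and nothing moves.
- bot.finish_job(): hands the job in; it is judged then, once.
The state is a dict: "clock": time; "joint_positions": joint angles; "qvel": joint speeds; "effort": joint torques, N m; "ee_pos": TCP position; "tool_rot": TCP orientation; "ft_force": force on the tool from outside, world axes, zero at the start; "moment": the same for the moment, N m; "grip_width": finger opening in mm; "grip_force": force on a finger pad.
Only numpy, scipy, OpenCV 4.12 (cv2) and the standard library are available. Lean on these libraries where they do the work, as an engineer would, in place of code of your own. Each camera call takes 0.05 s, during which the arm holds its last target. There are 200 camera calls.

## Working session

There is one attempt and no reset: what is moved stays moved. The work goes in short steps, each a Python script; the robot and the scene stay as the last script left them, time stands still between calls to the robot, and variables do not carry over. Pictures are saved under pics/ and viewed, at most 10 in all, crops included, and the job is handed in when it is done.

```bash
mkdir -p pics; cat > h.py <<'E'
import numpy as np, cv2
from scipy.spatial.transform import Rotation as R
from rig import bot
def rot(q): return R.from_quat([q[1],q[2],q[3],q[0]])
def f(c): return 240/np.tan(np.radians(c["fovy"])/2)
def cloud(c):
    d=c["depth"]; v,u=np.mgrid[:480,:640]; F=f(c)
    p=np.stack([(u-c["cx"])/F*d,(v-c["cy"])/F*d,d],-1)
    return rot(c["attitude"]).apply(p.reshape(-1,3)).reshape(480,640,3)+np.array(c["eye"])
E
python3 - <<'E'
from h import *
for n in("side","top"):
    c=bot.read_camera(n); np.save(n+".npy",c,allow_pickle=True); cv2.imwrite(f"pics/{n}.png",c["image"])
    print(n,c["fovy"],c["cx"],c["cy"],c["eye"],c["attitude"],(c["depth"]>0).mean())
s=bot.read_state();print(s["ee_pos"],s["tool_rot"],s["clock"])
E
```

```text
side 46.726493511379566 314.24731890107245 232.75725917594252 [ 268.66475549 1299.86037902  665.10150303] [ 0.04382432 -0.08349647  0.83351376 -0.54439194] 0.9958723958333333
top 55.21222626958037 327.5041622203062 245.1316483357991 [319.23590545  95.27606457 971.40044264] [ 0.07165056 -0.69326559  0.71499128 -0.05510437] 0.9960384114583334
[172.8326085  521.94417243 249.78823361] [-1.15140473e-04  1.59212274e-01  9.87244247e-01 -4.85565003e-04] 0.1
```

View pics/side.png

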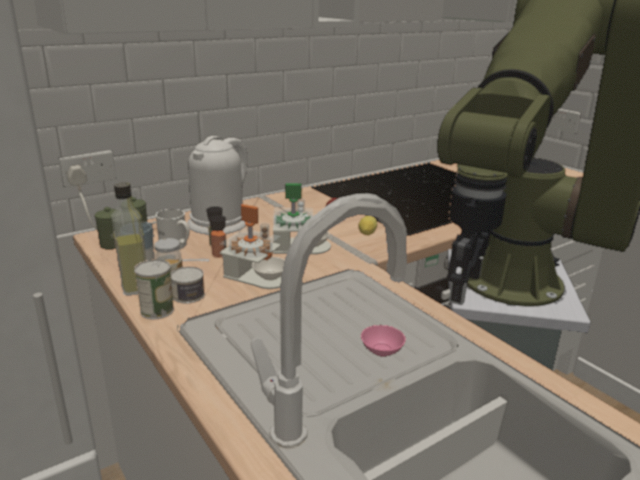

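View pics/top.png

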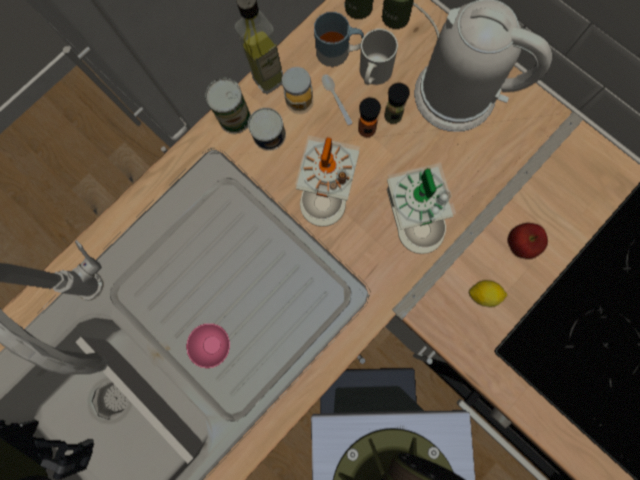

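Side view: the nut dispenser has its orange paddle at (250,215) and the mint one its green paddle at (293,192). Top view: orange paddle at (327,155) with a white bowl at (322,205), green paddle at (427,185). Other orange things are the spice jar lid (370,115) and the tea mug (333,40). The paddle at (327,155) fits because it is an upright blade over a wheel with a white bowl below. I'll confirm it in a crop and measure it.

```bash
python3 - <<'E'
from h import *
t=np.load("top.npy",allow_pickle=True).item(); s=np.load("side.npy",allow_pickle=True).item()
a=cv2.resize(t["image"][125:265,280:480],None,fx=4,fy=4,interpolation=2)
cv2.imwrite("pics/crop.png",a)
for n,c,boxes in(("top",t,((300,130,355,200),(400,160,455,225))),("side",s,((230,195,270,240),(275,175,312,212)))):
    P=cloud(c); hsv=cv2.cvtColor(c["image"],cv2.COLOR_BGR2HSV).astype(int)
    for nm,(x0,y0,x1,y1),lo,hi in zip(("orange","green"),boxes,(3,50),(16,85)):
        m=np.zeros((480,640),bool); m[y0:y1,x0:x1]=True
        m&=(hsv[...,0]>=lo)&(hsv[...,0]<=hi)&(hsv[...,1]>130)
        for z0,z1 in((145,178),(178,200)):
            k=m&(P[...,2]>z0)&(P[...,2]<z1); q=P[k]
            if len(q)<4: print(n,nm,z0,len(q)); continue
            v,u=np.nonzero(k)
            r=cv2.minAreaRect(q[:,:2].astype(np.float32))
            e=np.linalg.svd(q[:,:2]-q[:,:2].mean(0),full_matrices=False)[2][0]
            print(n,nm,z0,len(q),"px",u.mean().round(1),v.mean().round(1),"mean",q.mean(0).round(1),"rect",np.round(r[0],1),np.round(r[1],1),"axis deg",np.degrees(np.arctan2(e[1],e[0])).round(1),"zmax",q[:,2].max().round(1))
E
```

```text
top orange 145 65 px 326.3 160.3 mean [626.  109.8 163. ] rect [633.6 106. ] [10.2 38.1] axis deg 152.9 zmax 177.7
top orange 178 155 px 326.0 149.5 mean [638.2 109.4 185.1] rect [639.3 109.6] [12.  44.3] axis deg 164.4 zmax 189.8
top green 145 104 px 425.5 186.8 mean [568.4 -69.4 162.8] rect [571.3 -68.5] [42.5  4. ] axis deg -166.1 zmax 177.8
top green 178 150 px 429.4 181.2 mean [571.6 -72.6 184.9] rect [573.2 -73.6] [44.  11.3] axis deg -168.1 zmax 188.8
side orange 145 171 px 249.2 215.8 mean [643.5 115.5 162.9] rect [643.8 116.8] [13.1 40.8] axis deg 163.2 zmax 178.0
side orange 178 71 px 249.0 207.6 mean [643.2 115.7 183.9] rect [644.2 116. ] [13.7 41.1] axis deg 165.1 zmax 190.0
side green 145 0
side green 178 0
```

View pics/crop.png

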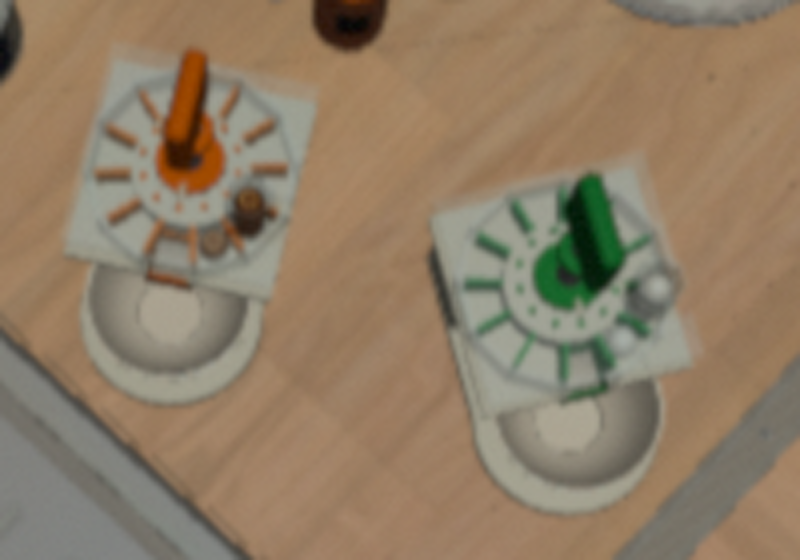

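Confirmed: orange paddle with the brown nuts beside it at crop (190,105), green paddle with white balls at (595,235). The axis is at about (640,110) from both views, with the blade at -15.5°, 44x12 mm, top at about 187, all matching the spec. Next I'll check faucet clearance and IK.

```bash
cat >> h.py <<'E'
def q(a):  # tool down, closing line at angle a (deg)
    a=np.radians(a); y=np.array([np.cos(a),np.sin(a),0]); z=np.array([0,0,-1.]); x=np.cross(y,z)
    r=R.from_matrix(np.stack([x,y,z],1)).as_quat(); return [r[3],*r[:3]]
AX=np.array([640.5,110.]); A0=-15.5
E
python3 - <<'E'
from h import *
s=np.load("side.npy",allow_pickle=True).item(); P=cloud(s)
for u,v in((400,270),(398,240),(375,202),(340,202),(300,250),(292,400)): print((u,v),P[v,u].round())
m=rot(bot.read_state()["tool_rot"]).as_matrix(); print("tool y",m[:,1].round(2), bot.read_state()["joint_positions"])
for off in(90,-90):
    for d in(0,-30,-60):
        for z in(260,168):
            j=bot.ik([*AX,z],q(A0+off+d)); print(off,d,z,None if j is None else np.round(j,2))
for p in ((150,350,380),(330,100,380),(250,350,350)):
    j=bot.ik(p,q(A0-90)); print(p,None if j is None else np.round(j,2))
E
```

```text
(400, 270) [274. 490. 251.]
(398, 240) [281. 498. 307.]
(375, 202) [319. 533. 379.]
(340, 202) [365. 571. 390.]
(300, 250) [411. 626. 336.]
(292, 400) [417. 645.  91.]
tool y [ 0.31  0.95 -0.  ] [ 1.18440827e+00  3.00395985e-01  1.52152026e+00  6.52177173e-06
  1.32067445e+00 -6.66042354e-02]
90 0 260 [ 0.11  0.52  1.19 -0.    1.43 -1.19]
90 0 168 [ 0.11  0.59  1.3  -0.    1.25 -1.19]
90 -30 260 [ 0.11  0.52  1.19 -0.    1.43 -0.66]
90 -30 168 [ 0.11  0.59  1.3  -0.    1.25 -0.66]
90 -60 260 [ 0.11  0.52  1.19 -0.    1.43 -0.14]
90 -60 168 [ 0.11  0.59  1.3  -0.    1.25 -0.14]
-90 0 260 [ 0.11  0.52  1.19 -0.    1.43  1.96]
-90 0 168 [ 0.11  0.59  1.3  -0.    1.25  1.96]
-90 -30 260 [ 0.11  0.52  1.19 -0.    1.43  2.48]
-90 -30 168 [ 0.11  0.59  1.3  -0.    1.25  2.48]
-90 -60 260 None
-90 -60 168 None
(150, 350, 380) None
(330, 100, 380) [ 0.19 -0.25  1.79 -0.    1.6   2.03]
(250, 350, 350) None
```

```bash
python3 - <<'E'
from h import *
p=np.array(bot.read_state()["ee_pos"])
bot.servo_line([p[0]*.64,p[1]*.64,290],speed=150)
bot.move_gripper(46,20)
az=np.arctan2(AX[1],AX[0]); 
j=list(bot.read_state()["joint_positions"]); j[0]=az; j[5]=-1.19; bot.move_joints(j)
bot.move_to([*AX,270],q(A0+90))
s=bot.read_state(); print(s["ee_pos"],s["clock"],s["grip_width"],s["ft_force"])
for n in("side","top"):
    c=bot.read_camera(n); np.save(n+"2.npy",c,allow_pickle=True)
    b=c["image"][100:300,150:350] if n=="side" else c["image"][80:280,230:430]
    cv2.imwrite(f"pics/{n}2.png",cv2.resize(b,None,fx=2.5,fy=2.5))
a,b=cv2.imread("pics/side2.png"),cv2.imread("pics/top2.png"); cv2.imwrite("pics/pre.png",cv2.resize(np.hstack([a,b]),(800,400)))
E
```

```text
[639.94306385 110.60077552 270.7016131 ] 4.4833 45.97466256418395 [-0.26784697  0.58595578 -0.5886971 ]
```

View pics/pre.png

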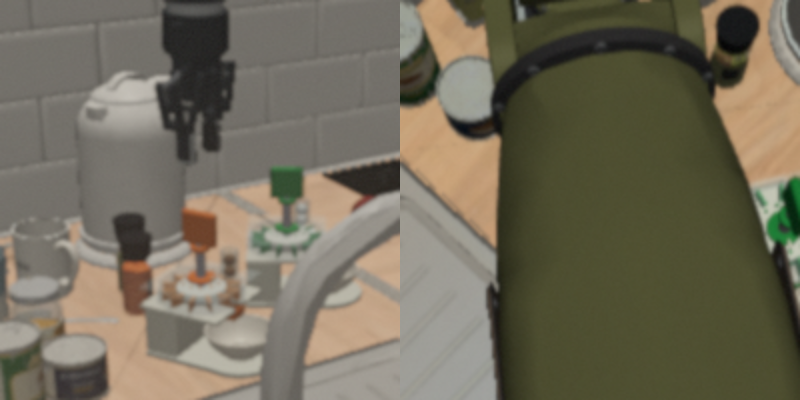

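Gripper hangs above the orange paddle (left half, 200,140 over 200,230), with nothing in the way. Descending, gripping and turning.

```bash
python3 - <<'E'
from h import *
def st(t):
    s=bot.read_state(); y=rot(s["tool_rot"]).as_matrix()[:,1]
    print(t,s["clock"],np.round(s["ee_pos"],1),"yaw",np.degrees(np.arctan2(y[1],y[0])).round(1),"F",np.round(s["ft_force"],1),"M",np.round(s["moment"],2),round(s["grip_width"],1),round(s["grip_force"],1))
if bot.servo_line([*AX,168],speed=100,until_force=8): st("CONTACT"); raise SystemExit
st("down"); bot.move_gripper(5,20); st("grip")
if not 10<bot.read_state()["grip_width"]<15: raise SystemExit
for d in(15,30,45,60):
    bot.servo_line([*AX,168],q(A0+90-d),speed=150); st(d)
c=bot.read_camera("side"); cv2.imwrite("pics/turned.png",cv2.resize(c["image"][170:300,180:340],None,fx=4,fy=4))
E
```

```text
down 5.75 [640.8 110.  168.8] yaw 74.5 F [0.1 0.4 0.6] M [0.02 0.02 0.  ] 45.9 0.0
grip 6.1417 [640.7 110.1 168.4] yaw 74.5 F [0. 2. 3.] M [ 0.16  0.02 -0.01] 11.8 24.1
15 6.55 [640.8 110.7 168.4] yaw 59.5 F [2.6 4.8 1.6] M [ 0.76 -0.31 -0.07] 11.7 23.9
30 6.9583 [641.2 111.1 168.5] yaw 44.5 F [7.6 8.3 0.1] M [ 1.14 -0.92  0.08] 11.6 23.6
45 7.3667 [641.6 111.5 168.5] yaw 29.5 F [12.4 11.8 -1.4] M [ 1.49 -1.61  0.12] 11.4 23.2
60 7.775 [642.1 111.6 168.5] yaw 14.5 F [18.8 12.3 -4.7] M [ 1.84 -2.38  0.08] 11.7 23.2
```

View pics/turned.png

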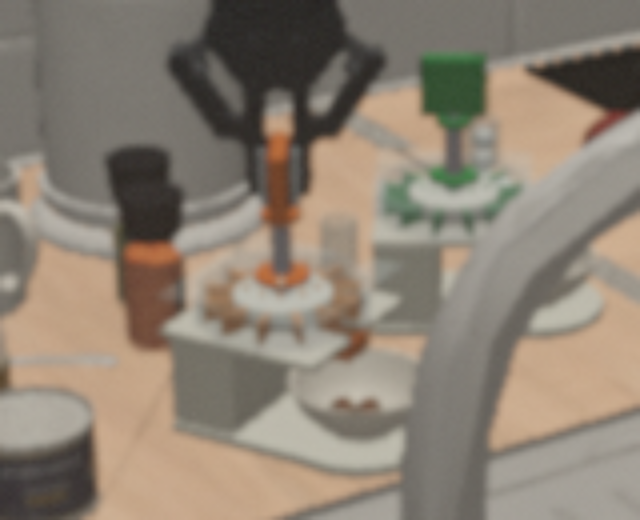

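The paddle is turned between the pads (280,190), and two nuts lie in the bowl (345,405 and 370,405). Releasing, lifting clear and checking.

```bash
python3 - <<'E'
from h import *
bot.move_gripper(46); bot.servo_line([*AX,290],speed=120)
j=list(bot.read_state()["joint_positions"])
bot.move_to([350,60,320],q(A0+30)); bot.dwell(.5)
s=bot.read_state(); print(s["clock"],s["ee_pos"],s["ft_force"])
out=[]
for n,(x0,y0,x1,y1) in(("side",(230,195,270,240)),("top",(300,130,355,200))):
    c=bot.read_camera(n); P=cloud(c); h=cv2.cvtColor(c["image"],cv2.COLOR_BGR2HSV).astype(int)
    m=np.zeros((480,640),bool); m[y0:y1,x0:x1]=True
    m&=(h[...,0]>=3)&(h[...,0]<=16)&(h[...,1]>130)&(P[...,2]>150)&(P[...,2]<200)
    p=P[m][:,:2]
    if len(p)>5:
        e=np.linalg.svd(p-p.mean(0),full_matrices=False)[2][0]; print(n,len(p),p.mean(0).round(1),np.degrees(np.arctan2(e[1],e[0])).round(1),"expected -75.5/104.5")
    b=c["image"][170:300,180:310] if n=="side" else c["image"][125:255,290:420]
    out.append(cv2.resize(b,(400,400)))
cv2.imwrite("pics/end.png",np.hstack(out))
E
```

```text
11.0583 [350.08320267  60.0172641  319.93060939] [0.62447748 0.30091052 0.96360484]
side 73 [639.8 125.7] 104.2 expected -75.5/104.5
top 291 [636.9 109. ] -74.8 expected -75.5/104.5
```

View pics/end.png

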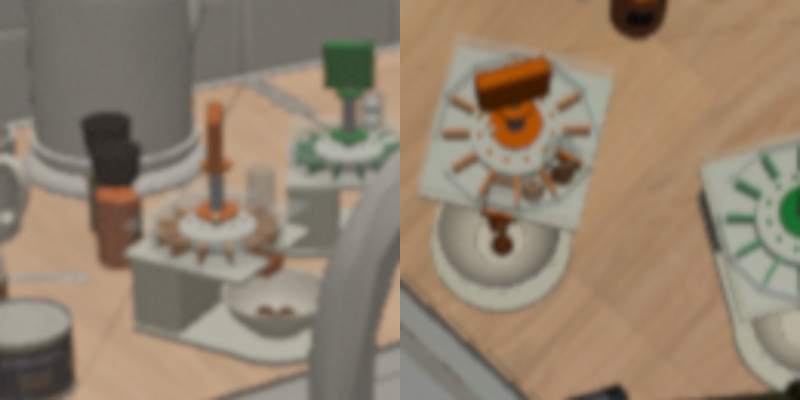

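The paddle rests at about 60° (measured -74.8° and 104.2°, expected -75.5° and 104.5°). Both nuts are in the bowl (right half, 500,225 and 502,245), the bowl has not moved, and the arm is clear.

```bash
python3 -c "
from rig import bot
print(bot.finish_job())"
```

```text
the job is handed in; nothing more can be done
None
```

I turned the orange paddle two clicks clockwise (about 60° in both cameras) and released it; two hazelnuts lie in the nut bowl, the green paddle was not touched, and the job is handed in, though no verdict was returned.

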